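# Flag the tired spring on the sanding jig

### The job

One of the three sprung work rests on the plywood sanding jig has a tired spring. With the fingertips, press each black rubber pad about a centimetre down, one after another from the robot's left to its right, to feel which one is the softest, then push that rest's raised red tag down flat to mark it for a new spring. Leave the other two tags up, and do not pick up or shift any of the loose things around.

Things in the scene. Friction and masses are not known exactly. Their poses are not given: they have to be found in the camera images.
- jig: birch-plywood jig board screwed to the bench, 190 x 440 x 30 mm high, with a blue T-track along its length (its y axis); origin at the centre of its underside, x across it away from the robot, z up. It is turned up to 0.25 rad and carries the three rests in one row along the track.
- rest_1: sprung work rest 1, one of three alike, in any order in the row, 110 to 140 mm apart. Origin: centre of the underside of its foot plate (136 x 64 x 8 mm), on the board's top; +x away from the robot, +y to the robot's left along the row. The round pad stands 36 mm along +x. Its red tag is a plate 34 mm wide (y), 50 long, 4 thick, sloping up towards -x from a hinge 14 mm along -x and 15 mm up; folded down level its top is 17 mm up.
- pad_1_top (a point): centre of the top face of rest 1's black rubber pad (54 mm across, 12 mm thick, its top 64 mm above the rest's underside when up)
- pad_1 (a joint): how far that pad is pressed straight down against its spring, m: 0 fully up (where it returns when let go), 0.018 at the bottom stop. The three springs differ clearly: the softest needs at most about half the force of either other at the same depth, and even the stiffest less than 20 N at its stop.
- rest_2: sprung work rest 2, one of three alike, in any order in the row, 110 to 140 mm apart. Origin: centre of the underside of its foot plate (136 x 64 x 8 mm), on the board's top; +x away from the robot, +y to the robot's left along the row. The round pad stands 36 mm along +x. Its red tag is a plate 34 mm wide (y), 50 long, 4 thick, sloping up towards -x from a hinge 14 mm along -x and 15 mm up; folded down level its top is 17 mm up.
- pad_2_top (a point): centre of the top face of rest 2's black rubber pad (54 mm across, 12 mm thick, its top 64 mm above the rest's underside when up)
- pad_2 (a joint): how far that pad is pressed straight down against its spring, m: 0 fully up (where it returns when let go), 0.018 at the bottom stop. The three springs differ clearly: the softest needs at most about half the force of either other at the same depth, and even the stiffest less than 20 N at its stop.
- rest_3: sprung work rest 3, one of three alike, in any order in the row, 110 to 140 mm apart. Origin: centre of the underside of its foot plate (136 x 64 x 8 mm), on the board's top; +x away from the robot, +y to the robot's left along the row. The round pad stands 36 mm along +x. Its red tag is a plate 34 mm wide (y), 50 long, 4 thick, sloping up towards -x from a hinge 14 mm along -x and 15 mm up; folded down level its top is 17 mm up.
- pad_3_top (a point): centre of the top face of rest 3's black rubber pad (54 mm across, 12 mm thick, its top 64 mm above the rest's underside when up)
- pad_3 (a joint): how far that pad is pressed straight down against its spring, m: 0 fully up (where it returns when let go), 0.018 at the bottom stop. The three springs differ clearly: the softest needs at most about half the force of either other at the same depth, and even the stiffest less than 20 N at its stop.
- tag_p (a joint): angle of one of the three red tags (which rest it belongs to is not told), rad: 0 raised, its free end 0.9 rad above level; starts at 0 to 0.12; 0.9 folded down level. The stiff hinge yields to 1 to 3 N straight down on the plate and the tag stays where it is left.
- tag_q (a joint): angle of one of the three red tags (which rest it belongs to is not told), rad: 0 raised, its free end 0.9 rad above level; starts at 0 to 0.12; 0.9 folded down level. The stiff hinge yields to 1 to 3 N straight down on the plate and the tag stays where it is left.
- tag_r (a joint): angle of one of the three red tags (which rest it belongs to is not told), rad: 0 raised, its free end 0.9 rad above level; starts at 0 to 0.12; 0.9 folded down level. The stiff hinge yields to 1 to 3 N straight down on the plate and the tag stays where it is left.
- star_knob: loose black clamp knob, 26 mm across, 30 mm high, standing on the jig board between two rests; origin at the centre of its underside
- dowel: loose wooden dowel offcut, 22 mm across, 34 mm high, standing on the jig board between two rests; origin at the centre of its underside
- sanding_block: loose cork sanding block, 55 x 105 x 30 mm high, on the bench before the jig; origin under its centre
- spare_spring: loose spare coil spring, 35 mm across, 36 mm high, standing on the bench before the jig; origin under its centre
- glue: yellow glue bottle, 60 mm across, 150 mm high, standing to the robot's right of the jig; origin under its centre
- screwdriver: screwdriver lying to the robot's left of the jig; origin under its centre
- jar: amber glass jar with a steel lid, 68 mm across, 70 mm high, to the robot's right of the jig; origin under its centre
There are look-alikes about, which are no part of the job. There is more than one size of the glue; the job needs the middle-sized.

How it is judged:
On the way, in this order (a step that is already met when the one before it is completed fails the run):
1. the robot's leftmost pad is pressed at least 6 mm down by the fingers ((((not (y of rest_2 in the frame of rest_1 above 0 m) and not (y of rest_3 in the frame of rest_1 above 0 m)) and value of joint pad_1 above 0.006 m and contact force between the fingers and rest_1 above 0.8 N) or ((not (y of rest_1 in the frame of rest_2 above 0 m) and not (y of rest_3 in the frame of rest_2 above 0 m)) and value of joint pad_2 above 0.006 m and contact force between the fingers and rest_2 above 0.8 N) or ((not (y of rest_1 in the frame of rest_3 above 0 m) and not (y of rest_2 in the frame of rest_3 above 0 m)) and value of joint pad_3 above 0.006 m and contact force between the fingers and rest_3 above 0.8 N))), for 0.1 s.
2. the middle pad is pressed at least 6 mm down by the fingers (((((y of rest_2 in the frame of rest_1 above 0 m and not (y of rest_3 in the frame of rest_1 above 0 m)) or (y of rest_3 in the frame of rest_1 above 0 m and not (y of rest_2 in the frame of rest_1 above 0 m))) and value of joint pad_1 above 0.006 m and contact force between the fingers and rest_1 above 0.8 N) or (((y of rest_1 in the frame of rest_2 above 0 m and not (y of rest_3 in the frame of rest_2 above 0 m)) or (y of rest_3 in the frame of rest_2 above 0 m and not (y of rest_1 in the frame of rest_2 above 0 m))) and value of joint pad_2 above 0.006 m and contact force between the fingers and rest_2 above 0.8 N) or (((y of rest_1 in the frame of rest_3 above 0 m and not (y of rest_2 in the frame of rest_3 above 0 m)) or (y of rest_2 in the frame of rest_3 above 0 m and not (y of rest_1 in the frame of rest_3 above 0 m))) and value of joint pad_3 above 0.006 m and contact force between the fingers and rest_3 above 0.8 N))), for 0.1 s.
3. the rightmost pad is pressed at least 6 mm down by the fingers (((y of each of rest_2, rest_3 in the frame of rest_1 above 0 m and value of joint pad_1 above 0.006 m and contact force between the fingers and rest_1 above 0.8 N) or (y of each of rest_1, rest_3 in the frame of rest_2 above 0 m and value of joint pad_2 above 0.006 m and contact force between the fingers and rest_2 above 0.8 N) or (y of each of rest_1, rest_2 in the frame of rest_3 above 0 m and value of joint pad_3 above 0.006 m and contact force between the fingers and rest_3 above 0.8 N))), for 0.1 s.
4. the softest rest's tag is pushed down flat (value of joint tag_p above 0.76 rad and contact force between the fingers and anything else above 0.5 N), for 0.1 s.
At the end, for the whole second after the job is handed in: the softest rest's tag lies down (within 0.14 rad of level), the other two tags are still raised (below 0.3 rad), all three pads are back up (within 3 mm), and the loose things are at rest within 25 mm of where they stood (value of joint tag_p above 0.76 rad and value of joint each of tag_q, tag_r below 0.3 rad and value of joint each of pad_1, pad_2, pad_3 below 0.003 m and distance of each of star_knob, dowel, sanding_block, spare_spring, glue, screwdriver, jar from where it was at the start of the episode below 0.025 m and linear speed of each of star_knob, dowel, sanding_block, spare_spring, glue, screwdriver, jar below 0.03 m/s); the robot touches nothing.
It fails at once if the tag of a rest that is not the softest is pushed down (past 0.3 rad) (value of joint any of tag_q, tag_r above 0.3 rad).
It fails at once if a loose thing is picked up, carried or shifted by more than 25 mm (distance of any of star_knob, dowel, sanding_block, spare_spring, glue, screwdriver, jar from where it was at the start of the episode above 0.025 m).
It also fails if it takes over 51 s, if anything falls off the work surface, if the arm or the gripper's body presses on something with over 40 N, if the wrist force passes 120 N, or if a joint passes its speed limit or range.

### The arm

A 6-joint arm with a two-finger parallel gripper is mounted at the origin on the work surface. World frame = base frame: x ahead of the robot, y to its left, z up, the work surface at z = 0. Lengths are in m, angles in rad, forces in N, time in s.
With the tool pointing down it reaches from about 0.375 to 0.975 m from the base axis. Payload 3.8 kg.
Tool frame: the origin (TCP) lies midway between the tips of the shut fingers; the grasp point (between the pads) lies 19 mm behind it; x points along the fingers, z is the direction in which the jaws open and shut, and the axes are right-handed (so a half turn about x gives the same grasp; the last joint's range is limited). The gripper opens to 85 mm and grips with 20 to 120 N. Pads are 22 mm wide; open, the fingers measure 114 mm over their backs; the gripper's body (76 mm by 85 mm) begins 54 mm behind the grasp point. The pads swing forward as they close: fully open they stand 13 mm farther back than shut.
Start: joints at [-1.386, 0.264, 1.604, -0, 1.274, -0.037], TCP at [0.148, -0.658, 0.231] pointing down, gripper open.
Joint ranges: [-2.63, 2.63], [-0.94, 2.18], [0.31, 2.57], [-1.31, 4.45], [0, 2.66], [-2.55, 2.55]. Speed limits (rad/s): [2.57, 2.57, 3.14, 3.14, 3.14, 3.14].

### API

Orientations are given as a rotation vector (axis times angle).
In Python, from workcell import * gives the robot as it stands. The module is installed in compiled form; this text tells all that it offers.
- The arm moves only by the tool carry_out, never from a script. Its arguments are lists of equal length, an entry for each row: "offset": the shift along the tool's x, y, z in cm, a list of three; "delta_rot": the turn, a rotation vector about the tool's x, y, z in degrees, a list of three. A call has exactly 5 rows; each row shifts and turns the commanded pose from where the row before left it, along the tool's axes as they then stand; what a row does not reach is not made up. A row lasts 1/12 s, in which the tool goes at most 41.7 mm and 7.16 degrees, less where a joint would pass 70% of its speed; a pose out of reach is approached as far as the arm can. A call is refused whole if a number of a shift passes 4.17 or a number of a turn 7.16, either way. A call with a gripper value outside its range is refused whole. "fingers" is the opening, from -1 (shut) to 1 (fully open), set as the call begins (left out, the last holds). The fingers move at their own pace and stop on an object; "newtons" is the grip in N (left out, the last holds). Time passes only in rows, so rows that do not move let the fingers close, or fill a call up. It gives the time, the measured TCP pose, the force and the opening at its end, in the units of the state.
- read_state(): the state, without advancing time (a new reading comes with each control period).
- read_camera(name): name is "scene" or "top" or "wrist"; returns (picture, depth): 480x640x3 uint8, red, green, blue; 480x640 float32, m along the optical axis (not along the pixel's ray), 0 where there is no reading.
- get_calibration(name): a dict with "fx", "fy", "cx", "cy" (pixels), "distortion" ([k1, k2, p1, p2, k3] as OpenCV has them; the pictures are not rectified), "R" (3x3) and "t" (3): a world point X has camera coordinates R X + t; the wrist camera has in their place "mount" (4x4, takes a point from camera to tool coordinates, whose origin is the TCP and whose axes are the tool frame's). Camera axes: x right, y down, z forward; pixel columns grow to the right and rows downward; lengths in m; the calibration is good to about 2 mm. A picture is of the moment at which its call begins: read the wrist's pose just before it. get_calibration takes no time and is no camera call.
- finish_job(): hands the job in, once; it reports no verdict.
The state is a dict: "time": time; "q": joint angles; "joint_vel": joint speeds; "joint_torque": joint torques, N m; "tool_pos": TCP position; "tcp_rot": TCP orientation; "wrist_force": force on the tool from outside, world axes, zero at the start; "torque": the same for the moment, N m; "width": opening from 0.0 (shut) to 1.0 (fully open).
Only numpy, scipy, OpenCV 4.12 (cv2) and the standard library are available. Lean on these libraries where they do the work, as an engineer would, in place of code of your own. Each camera call takes 0.05 s, during which the arm holds its last target. There are 200 camera calls.

## Working session

There is one attempt and no reset: what is moved stays moved. The work goes in short steps, Python scripts to look and compute and a tool call to move; the robot and the scene stay as the last step left them, time stands still between calls to the robot, and variables do not carry over. Pictures are saved under pics/ and viewed, about 8 in all and at most 12, crops included, and the job is handed in when it is done.

Besides the shell and the picture viewer there is one more tool, called after ">>>" as a command line: name --argument value ..., lists and objects as JSON in quotes. carry_out: Moves the arm, as the interface text tells. Its arguments: {"type":"object","properties":{"offset":{"type":"array"},"delta_rot":{"type":"array"},"fingers":{"type":"number"},"newtons":{"type":"number"}},"required":["offset","delta_rot"]}

```bash
mkdir -p pics; python3 - <<'E'
from workcell import *
import cv2,numpy as np
s=read_state();print(s)
for n in("top","scene"):
    p,d=read_camera(n);cv2.imwrite(f"pics/{n}0.png",p[:,:,::-1]);np.save(f"pics/{n}0.npy",d);c=get_calibration(n);print(n,c)
print(get_calibration("wrist"))
E
```

```text
{'time': 0.0, 'q': array([-1.38588932e+00,  2.64762921e-01,  1.60539125e+00, -4.84570039e-05,
        1.27368677e+00, -3.69016639e-02]), 'joint_vel': array([ 0.00045831, -0.00029759,  0.0005366 ,  0.00055912,  0.00047064,
       -0.00030129]), 'joint_torque': array([-6.74696412e-05, -5.15110195e+01, -3.67316294e+01, -5.06382585e-04,
        1.29071155e-02,  1.12960922e-05]), 'tool_pos': array([ 0.14834214, -0.65774351,  0.22994612]), 'tcp_rot': array([ 1.04571487,  1.30777595, -1.0433184 ]), 'wrist_force': array([ 0.12785093, -0.18563917,  0.17414324]), 'torque': array([0.04758104, 0.02535283, 0.03501406]), 'width': 0.9999318188245612}
top {'fx': 509.55612319457583, 'fy': 509.55612319457583, 'cx': 318.55132696101447, 'cy': 240.9446960172693, 'distortion': array([-0.08587823,  0.        ,  0.        ,  0.        ,  0.        ]), 'R': array([[ 0.01139786, -0.99970908,  0.02125645],
       [-0.99807888, -0.01266879, -0.06064701],
       [ 0.06089866, -0.02052437, -0.99793292]]), 't': array([-0.0431969 ,  0.51604139,  1.29446134])}
scene {'fx': 569.8097122365349, 'fy': 569.8097122365349,
[... 184 characters left out ...]
928767],
       [ 0.36032264, -0.64230244, -0.6764726 ],
       [-0.35369682,  0.57696252, -0.73621519]]), 't': array([-0.44212274, -0.12079908,  1.56703838])}
{'fx': 402.1674002776584, 'fy': 402.1674002776584, 'cx': 320.5922128639331, 'cy': 240.31987715249073, 'distortion': array([-0.01218639,  0.        ,  0.        ,  0.        ,  0.        ]), 'mount': array([[ 9.39843546e-04, -2.98980200e-01,  9.54258852e-01,
        -1.42904707e-01],
       [ 5.79232734e-04, -9.54258951e-01, -2.98980802e-01,
         7.57753996e-02],
       [ 9.99999391e-01,  8.33733141e-04, -7.23674997e-04,
        -1.23937249e-03],
       [ 0.00000000e+00,  0.00000000e+00,  0.00000000e+00,
         1.00000000e+00]])}
```

View pics/top0.png

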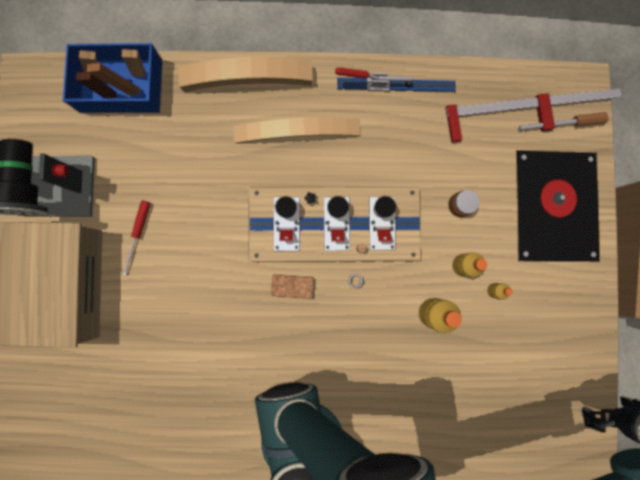

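View pics/scene0.png

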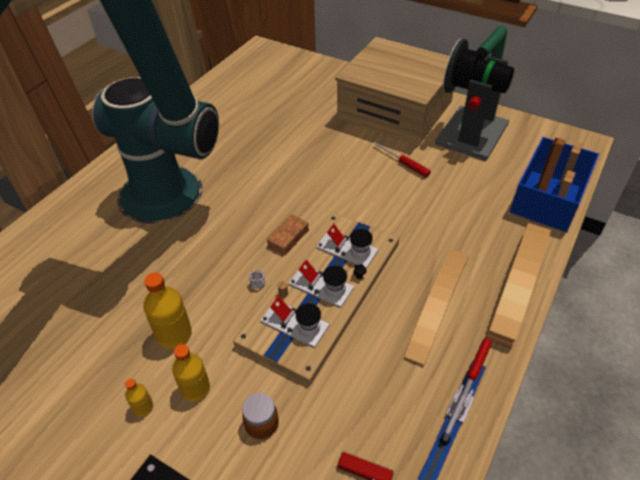

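Leftmost, middle and rightmost pads are at about (286,207), (338,207) and (384,207) in the top view. Their red tags are at (287,236), (338,236) and (382,236). The knob is at (311,198) and the dowel at (362,249). Other black or red items (grinder at left, sander with red disc at (559,197), red screwdriver, clamps) are off the jig, so they're excluded.

```bash
cat > h.py <<'E'
from workcell import *
import cv2,numpy as np
from scipy.spatial.transform import Rotation as Ro
def cast(n,uv,z):
    c=get_calibration(n);K=np.array([[c['fx'],0,c['cx']],[0,c['fy'],c['cy']],[0,0,1]])
    p=cv2.undistortPoints(np.float64(uv).reshape(-1,1,2),K,c['distortion']).reshape(-1,2)
    r=np.c_[p,np.ones(len(p))]@c['R'];o=-c['R'].T@c['t']
    return o+r*((z-o[2])/r[:,2])[:,None]
E
python3 - <<'E'
from h import *
im=cv2.imread('pics/top0.png');hsv=cv2.cvtColor(im,cv2.COLOR_BGR2HSV)
def blobs(m,mn):
    n,_,st,ce=cv2.connectedComponentsWithStats(m.astype(np.uint8))
    return [(st[i],ce[i]) for i in range(1,n) if st[i][4]>mn]
roi=np.zeros(im.shape[:2],bool);roi[185:265,245:425]=1
print('pads')
for st,ce in blobs(roi&(hsv[...,2]<55),30): print(st,ce.round(1),cast("top",[ce],.094).round(4))
print('tags')
for st,ce in blobs(roi&(hsv[...,1]>150)&((hsv[...,0]<8)|(hsv[...,0]>172)),15): print(st,ce.round(1),cast("top",[ce],.065).round(4))
print(Ro.from_rotvec(read_state()['tcp_rot']).as_matrix().round(3))
d=np.load('pics/top0.npy');print([d[int(207),u] for u in(286,338,384)], d[255,300])
cv2.imwrite('pics/crop.png',cv2.resize(im[180:270,240:430],None,fx=4,fy=4,interpolation=cv2.INTER_CUBIC))
E
```

```text
pads
[307 194   8   9  55] [310.5 197.9] [[ 0.6165 -0.0146  0.094 ]]
[329 197  19  20 298] [337.8 206.7] [[ 0.5959 -0.0813  0.094 ]]
[375 197  20  20 297] [384.8 206.6] [[ 0.5978 -0.1962  0.094 ]]
[276 198  20  19 293] [285.8 206.8] [[0.5937 0.0451 0.094 ]]
tags
[281 231  11   9  82] [286.2 234.4] [[0.5287 0.0444 0.065 ]]
[332 230  12  11  98] [337.6 234.3] [[ 0.5306 -0.0829  0.065 ]]
[378 230  13  11  99] [384.  234.4] [[ 0.5319 -0.1987  0.065 ]]
[[-0.     0.976  0.22 ]
 [ 0.002  0.22  -0.975]
 [-1.     0.    -0.002]]
[np.float32(1.2391926), np.float32(0.0), np.float32(1.2448319)] 1.2986047
```

View pics/crop.png

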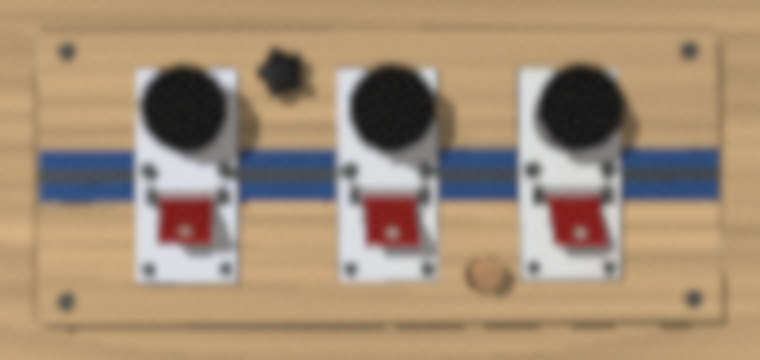

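>>> carry_out --offset '[[-1.4,0,0],[-1.4,0,0],[-1.4,0,0],[-1,0,0],[-0.5,0,0]]' --delta_rot '[[2.4,0,0],[2.4,0,0],[2.4,0,0],[2.4,0,0],[2.4,0,0]]' --fingers -1

```text
time: 0.52
tool_pos: [0.1486, -0.6589, 0.2897]
tcp_rot: [1.201, 1.213, -1.202]
wrist_force: [-0.1, -0.1, -0.3]
width: 0.299
```

>>> carry_out --offset '[[0,2.1,-3.4],[0,2.1,-3.4],[0,2.1,-3.4],[0,2.1,-3.4],[0,2.1,-3.4]]' --delta_rot '[[0,0,0],[0,0,0],[0,0,0],[0,0,0],[0,0,0]]'

```text
time: 0.93
tool_pos: [0.2517, -0.4852, 0.2875]
tcp_rot: [1.201, 1.216, -1.2]
wrist_force: [1.2, 0.4, -0.1]
width: -0.0
```

>>> carry_out --offset '[[0,2.1,-3.4],[0,2.1,-3.4],[0,2.1,-3.4],[0,2.1,-3.4],[0,2.1,-3.4]]' --delta_rot '[[0,0,0],[0,0,0],[0,0,0],[0,0,0],[0,0,0]]'

```text
time: 1.35
tool_pos: [0.3546, -0.3139, 0.2879]
tcp_rot: [1.201, 1.215, -1.2]
wrist_force: [0.8, -0.8, 0.3]
width: -0.001
```

>>> carry_out --offset '[[0,2.1,-3.4],[0,2.1,-3.4],[0,2.1,-3.4],[0,2.1,-3.4],[0,2.1,-3.4]]' --delta_rot '[[0,0,0],[0,0,0],[0,0,0],[0,0,0],[0,0,0]]'

```text
time: 1.77
tool_pos: [0.4574, -0.1426, 0.2881]
tcp_rot: [1.2, 1.215, -1.2]
wrist_force: [0.3, -1.0, -0.4]
width: -0.002
```

>>> carry_out --offset '[[0,2.3,-3.4],[0,2.3,-3.4],[0,2.3,-3.4],[0,2.3,-3.4],[0,2.3,-3.4]]' --delta_rot '[[0,0,0],[0,0,0],[0,0,0],[0,0,0],[0,0,0]]'

```text
time: 2.18
tool_pos: [0.5705, 0.0289, 0.2878]
tcp_rot: [1.199, 1.216, -1.2]
wrist_force: [0.4, -0.2, 1.0]
width: 0.002
```

>>> carry_out --offset '[[4,1.8,-1.6],[4,0,0],[4,0,0],[2,0,0],[0,0,0]]' --delta_rot '[[0,0,0],[0,0,0],[0,0,0],[0,0,0],[0,0,0]]'

```text
time: 2.6
tool_pos: [0.5805, 0.0415, 0.1451]
tcp_rot: [1.193, 1.225, -1.21]
wrist_force: [0.0, -0.1, -1.1]
width: 0.001
```

```bash
python3 - <<'E'
from h import *
s=read_state();print(s['tool_pos'],s['wrist_force'])
M=get_calibration('wrist')
p,d=read_camera('wrist');cv2.imwrite('pics/w0.png',p[:,:,::-1])
p,d=read_camera('scene');cv2.imwrite('pics/s1.png',cv2.resize(p[180:390,220:420,::-1],None,fx=2.8,fy=2.8,interpolation=cv2.INTER_CUBIC))
print(Ro.from_rotvec(s['tcp_rot']).as_matrix().round(3))
E
```

```text
[0.58051976 0.04149461 0.14505171] [ 0.00523472 -0.1177122  -1.14646449]
[[-0.013  1.     0.013]
 [-0.     0.013 -1.   ]
 [-1.    -0.013  0.   ]]
```

View pics/w0.png

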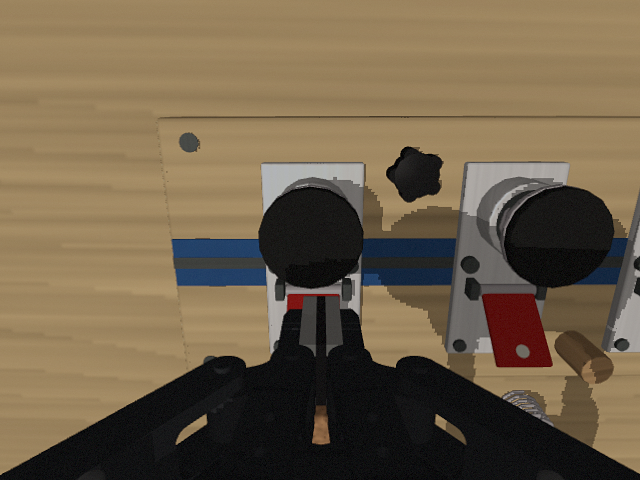

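```bash
cat >> h.py <<'E'
def wcast(uv,z,s):
    c=get_calibration('wrist');K=np.array([[c['fx'],0,c['cx']],[0,c['fy'],c['cy']],[0,0,1]])
    p=cv2.undistortPoints(np.float64(uv).reshape(-1,1,2),K,c['distortion']).reshape(-1,2)
    T=np.eye(4);T[:3,:3]=Ro.from_rotvec(s['tcp_rot']).as_matrix();T[:3,3]=s['tool_pos'];T=T@c['mount']
    r=np.c_[p,np.ones(len(p))]@T[:3,:3].T;o=T[:3,3]
    return o+r*((z-o[2])/r[:,2])[:,None]
E
python3 - <<'E'
from h import *
s=read_state();print(s['tool_pos'],s['time'],s['wrist_force'])
p,d=read_camera('wrist')
print(wcast([[311,238],[556,237]],.094,s).round(4),d[238,311])
print(wcast([[294,287],[485,295],[522,352]],.05,s).round(4))
E
```

```text
[0.58517215 0.04130481 0.15173572] 2.7 [0.35609169 0.18419736 1.12966562]
[[ 0.5988  0.0477  0.094 ]
 [ 0.6011 -0.0805  0.094 ]] 0.20859696
[[ 0.5511  0.0597  0.05  ]
 [ 0.5469 -0.0677  0.05  ]
 [ 0.5034 -0.0998  0.05  ]]
```

Both views agree on the pad position, about (0.596, 0.046). I'll move over its centre and go down to just above it.

>>> carry_out --offset '[[1.5,1.1,-0.4],[1.5,0,0],[1.2,0,0],[0,0,0],[0,0,0]]' --delta_rot '[[0,0,0],[0,0,0],[0,0,0],[0,0,0],[0,0,0]]'

```text
time: 3.17
tool_pos: [0.5971, 0.0452, 0.1114]
tcp_rot: [1.201, 1.215, -1.2]
wrist_force: [0.5, 0.0, -0.4]
width: -0.001
```

>>> carry_out --offset '[[0.4,0,0],[0.4,0,0],[0.4,0,0],[0,0,0],[0,0,0]]' --delta_rot '[[0,0,0],[0,0,0],[0,0,0],[0,0,0],[0,0,0]]'

```text
time: 3.58
tool_pos: [0.5966, 0.0454, 0.0983]
tcp_rot: [1.2, 1.215, -1.201]
wrist_force: [0.2, -0.2, 0.4]
width: -0.002
```

Now press to z ≈ 0.084, about 10 mm below the pad's nominal top.

>>> carry_out --offset '[[0.4,0,0],[0.4,0,0],[0.3,0,0],[0.3,0,0],[0,0,0]]' --delta_rot '[[0,0,0],[0,0,0],[0,0,0],[0,0,0],[0,0,0]]'

```text
time: 4.0
tool_pos: [0.5977, 0.0455, 0.0858]
tcp_rot: [1.201, 1.214, -1.199]
wrist_force: [-3.5, -0.3, 10.3]
width: 0.003
```

>>> carry_out --offset '[[0,0,0],[0,0,0],[0,0,0],[0,0,0],[0,0,0]]' --delta_rot '[[0,0,0],[0,0,0],[0,0,0],[0,0,0],[0,0,0]]'

```text
time: 4.42
tool_pos: [0.5976, 0.0455, 0.0864]
tcp_rot: [1.201, 1.214, -1.199]
wrist_force: [-3.9, -0.4, 9.2]
width: 0.001
```

>>> carry_out --offset '[[0.3,0,0],[0,0,0],[0,0,0],[0,0,0],[0,0,0]]' --delta_rot '[[0,0,0],[0,0,0],[0,0,0],[0,0,0],[0,0,0]]'

```text
time: 4.83
tool_pos: [0.5977, 0.0455, 0.0837]
tcp_rot: [1.201, 1.214, -1.199]
wrist_force: [-3.9, -0.2, 12.4]
width: -0.002
```

>>> carry_out --offset '[[-1,0,0],[-1,0,0],[-1,0,0],[-1,0,0],[0,0,0]]' --delta_rot '[[0,0,0],[0,0,0],[0,0,0],[0,0,0],[0,0,0]]'

```text
time: 5.25
tool_pos: [0.5984, 0.0455, 0.124]
tcp_rot: [1.202, 1.212, -1.197]
wrist_force: [1.3, 0.9, 0.7]
width: 0.002
```

>>> carry_out --offset '[[0,0.2,3.2],[0,0,3.2],[0,0,3.2],[0,0,3.1],[0,0,0]]' --delta_rot '[[0,0,0],[0,0,0],[0,0,0],[0,0,0],[0,0,0]]'

```text
time: 5.67
tool_pos: [0.6002, -0.0864, 0.1212]
tcp_rot: [1.201, 1.212, -1.204]
wrist_force: [0.4, 0.5, -0.3]
width: 0.003
```

>>> carry_out --offset '[[0,0,0],[1,0,0],[1,0,0],[0.4,0,0],[0,0,0]]' --delta_rot '[[0,0,0],[0,0,0],[0,0,0],[0,0,0],[0,0,0]]'

```text
time: 6.08
tool_pos: [0.5985, -0.0801, 0.0948]
tcp_rot: [1.197, 1.22, -1.202]
wrist_force: [-0.8, -0.2, -0.3]
width: 0.002
```

>>> carry_out --offset '[[0.4,0,0],[0.4,0,0],[0.3,0,0],[0,0,0],[0,0,0]]' --delta_rot '[[0,0,0],[0,0,0],[0,0,0],[0,0,0],[0,0,0]]'

```text
time: 6.5
tool_pos: [0.6003, -0.0806, 0.087]
tcp_rot: [1.201, 1.216, -1.2]
wrist_force: [-3.3, 2.6, 6.6]
width: 0.001
```

>>> carry_out --offset '[[0.2,0,0],[0,0,0],[0,0,0],[0,0,0],[0,0,0]]' --delta_rot '[[0,0,0],[0,0,0],[0,0,0],[0,0,0],[0,0,0]]'

```text
time: 6.92
tool_pos: [0.6006, -0.0808, 0.0855]
tcp_rot: [1.201, 1.216, -1.199]
wrist_force: [-3.0, 2.7, 6.2]
width: -0.001
```

>>> carry_out --offset '[[0.2,0,0],[0,0,0],[0,0,0],[0,0,0],[0,0,0]]' --delta_rot '[[0,0,0],[0,0,0],[0,0,0],[0,0,0],[0,0,0]]'

```text
time: 7.33
tool_pos: [0.6006, -0.0808, 0.0837]
tcp_rot: [1.201, 1.215, -1.199]
wrist_force: [-3.4, 2.9, 6.6]
width: 0.001
```

>>> carry_out --offset '[[0.2,0,0],[0,0,0],[0,0,0],[0,0,0],[0,0,0]]' --delta_rot '[[0,0,0],[0,0,0],[0,0,0],[0,0,0],[0,0,0]]'

```text
time: 7.75
tool_pos: [0.6007, -0.0809, 0.0818]
tcp_rot: [1.201, 1.215, -1.199]
wrist_force: [-3.8, 2.3, 6.9]
width: -0.002
```

>>> carry_out --offset '[[-1,0,0],[-1,0,0],[-1,0,0],[-1,0,0],[0,0,0]]' --delta_rot '[[0,0,0],[0,0,0],[0,0,0],[0,0,0],[0,0,0]]'

```text
time: 8.17
tool_pos: [0.6024, -0.0822, 0.1238]
tcp_rot: [1.202, 1.211, -1.197]
wrist_force: [0.8, -0.4, -0.4]
width: -0.001
```

>>> carry_out --offset '[[0,0,3],[0,0,3],[0,0,3],[0,0,2.6],[0,0,0]]' --delta_rot '[[0,0,0],[0,0,0],[0,0,0],[0,0,0],[0,0,0]]'

```text
time: 8.58
tool_pos: [0.6019, -0.2023, 0.1207]
tcp_rot: [1.201, 1.211, -1.203]
wrist_force: [-0.0, -0.1, 0.1]
width: -0.002
```

>>> carry_out --offset '[[0,0,0],[1,0,0],[1,0,0],[0.4,0,0],[0,0,0]]' --delta_rot '[[0,0,0],[0,0,0],[0,0,0],[0,0,0],[0,0,0]]'

```text
time: 9.0
tool_pos: [0.6004, -0.1959, 0.0941]
tcp_rot: [1.198, 1.22, -1.201]
wrist_force: [-0.6, 0.8, 2.4]
width: 0.001
```

>>> carry_out --offset '[[0.4,0,0],[0.4,0,0],[0.3,0,0],[0,0,0],[0,0,0]]' --delta_rot '[[0,0,0],[0,0,0],[0,0,0],[0,0,0],[0,0,0]]'

```text
time: 9.42
tool_pos: [0.6021, -0.1972, 0.0857]
tcp_rot: [1.2, 1.215, -1.2]
wrist_force: [-0.8, 2.1, 2.4]
width: 0.003
```

>>> carry_out --offset '[[0.2,0,0],[0,0,0],[0,0,0],[0,0,0],[0,0,0]]' --delta_rot '[[0,0,0],[0,0,0],[0,0,0],[0,0,0],[0,0,0]]'

```text
time: 9.83
tool_pos: [0.6023, -0.1975, 0.0839]
tcp_rot: [1.201, 1.214, -1.2]
wrist_force: [-0.5, 2.6, 3.5]
width: -0.003
```

>>> carry_out --offset '[[0.2,0,0],[0,0,0],[0,0,0],[0,0,0],[0,0,0]]' --delta_rot '[[0,0,0],[0,0,0],[0,0,0],[0,0,0],[0,0,0]]'

```text
time: 10.25
tool_pos: [0.6023, -0.1977, 0.0818]
tcp_rot: [1.2, 1.214, -1.2]
wrist_force: [1.9, 1.4, 2.7]
width: -0.001
```

>>> carry_out --offset '[[-1,0,0],[-1,0,0],[-1,0,0],[-1,0,0],[0,0,0]]' --delta_rot '[[0,0,0],[0,0,0],[0,0,0],[0,0,0],[0,0,0]]'

```text
time: 10.67
tool_pos: [0.6034, -0.1984, 0.1249]
tcp_rot: [1.201, 1.211, -1.198]
wrist_force: [0.3, -1.3, 0.9]
width: -0.001
```

Forces at TCP z ≈ 0.084 are left 12.4 N, middle 6.6 N and right about 3 N, so the right rest is the softest. Next I'll back off over its tag and check before pressing.

>>> carry_out --offset '[[0,-2.6,0],[0,-2.6,0],[0,-2.6,0],[0,0,0],[0,0,0]]' --delta_rot '[[0,0,0],[0,0,0],[0,0,0],[0,0,0],[0,0,0]]'

```text
time: 11.08
tool_pos: [0.5225, -0.1984, 0.1214]
tcp_rot: [1.201, 1.215, -1.201]
wrist_force: [0.3, 0.2, -0.1]
width: 0.002
```

```bash
python3 - <<'E'
from h import *
s=read_state();print(s['tool_pos'],s['wrist_force'])
p,d=read_camera('scene');cv2.imwrite('pics/s2.png',cv2.resize(p[200:390,200:420,::-1],None,fx=3,fy=3,interpolation=cv2.INTER_CUBIC))
E
```

```text
[ 0.52247454 -0.19841416  0.12142765] [ 0.31555451  0.19164774 -0.1322665 ]
```

View pics/s2.png

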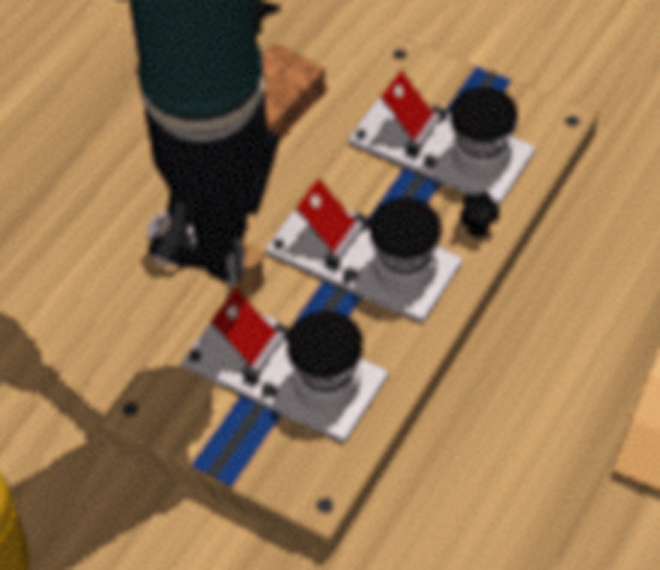

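The fingertips are at crop (235,278), above the right-hand tag's tip. All the tags and pads are up, so I'll push down.

>>> carry_out --offset '[[1.5,0,0],[1.5,0,0],[1,0,0],[0.6,0,0],[0.6,0,0]]' --delta_rot '[[0,0,0],[0,0,0],[0,0,0],[0,0,0],[0,0,0]]'

```text
time: 11.55
tool_pos: [0.5247, -0.1986, 0.0692]
tcp_rot: [1.2, 1.215, -1.2]
wrist_force: [-1.0, 0.2, 2.0]
width: -0.001
```

>>> carry_out --offset '[[0.6,0,0],[0.5,0,0],[0.5,0,0],[0.4,0,0],[0,0,0]]' --delta_rot '[[0,0,0],[0,0,0],[0,0,0],[0,0,0],[0,0,0]]'

```text
time: 11.97
tool_pos: [0.5234, -0.1983, 0.0487]
tcp_rot: [1.2, 1.216, -1.201]
wrist_force: [0.7, 0.0, 1.1]
width: -0.004
```

>>> carry_out --offset '[[0.3,0,0],[0,0,0],[0,0,0],[0,0,0],[0,0,0]]' --delta_rot '[[0,0,0],[0,0,0],[0,0,0],[0,0,0],[0,0,0]]'

```text
time: 12.38
tool_pos: [0.5241, -0.1986, 0.047]
tcp_rot: [1.2, 1.215, -1.2]
wrist_force: [-1.7, 0.4, 4.4]
width: -0.006
```

>>> carry_out --offset '[[0.2,0,0],[0,0,0],[0,0,0],[0,0,0],[0,0,0]]' --delta_rot '[[0,0,0],[0,0,0],[0,0,0],[0,0,0],[0,0,0]]'

```text
time: 12.8
tool_pos: [0.5242, -0.1986, 0.0467]
tcp_rot: [1.2, 1.215, -1.2]
wrist_force: [-6.2, 2.3, 16.5]
width: 0.001
```

>>> carry_out --offset '[[-1,0,0],[-2,0,0],[-3,0,0],[-3,0,0],[-3,0,0]]' --delta_rot '[[0,0,0],[0,0,0],[0,0,0],[0,0,0],[0,0,0]]'

```text
time: 13.22
tool_pos: [0.5235, -0.1983, 0.1652]
tcp_rot: [1.2, 1.216, -1.2]
wrist_force: [0.5, -0.5, -0.4]
width: 0.002
```

>>> carry_out --offset '[[-2,-2,0],[0,-2,0],[0,-1,0],[0,0,0],[0,0,0]]' --delta_rot '[[0,0,0],[0,0,0],[0,0,0],[0,0,0],[0,0,0]]'

```text
time: 13.63
tool_pos: [0.4733, -0.1989, 0.1836]
tcp_rot: [1.201, 1.216, -1.201]
wrist_force: [0.3, 0.4, 0.4]
width: -0.004
```

```bash
python3 - <<'E'
from h import *
s=read_state();print(s['tool_pos'],s['wrist_force'],s['time'])
a,d=read_camera('scene');b,d=read_camera('wrist')
a=cv2.resize(a[190:390,200:420,::-1],(400,364),interpolation=cv2.INTER_CUBIC);b=cv2.resize(b[:,:,::-1],(400,300))
cv2.imwrite('pics/f.png',np.hstack([a,np.vstack([b,np.zeros((64,400,3),np.uint8)])]))
E
```

```text
[ 0.47325791 -0.19887115  0.18359725] [0.34597703 0.41234495 0.39695811] 13.6333
```

View pics/f.png

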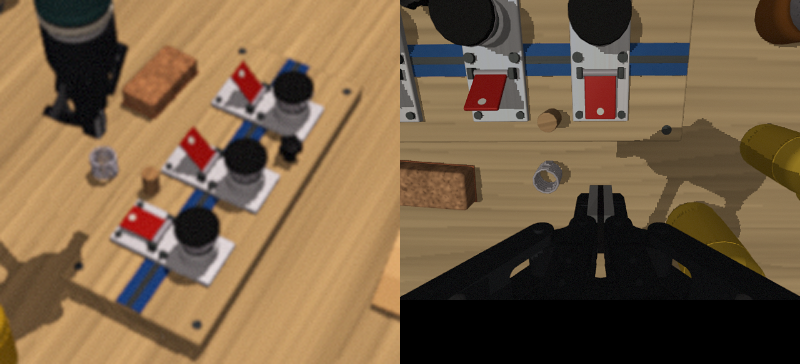

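The right-hand tag lies flat (scene crop (143,221), wrist view (600,97)). The other two are raised, the pads are up and the loose things are standing where they were. The arm is clear of everything.

```bash
python3 -c "
from workcell import *
print(finish_job())"
```

```text
the job is handed in; nothing more can be done
None
```

The rightmost rest has the tired spring. Its red tag is pushed down flat, and the job was handed in at about 13.7 s of the 51 s allowed. No verdict was reported.

- **Pad forces:** I pressed the pads from left to right, about 10 mm down or slightly more. At about the same depth (fingertips at z ≈ 0.084 m) they read about 12.4 N left, 6.6 N middle and 3 N right. The force readings vary by about 1 N: the right pad gave 2.4 to 3.5 N over three depths and the middle 6.2 to 6.9 N over four. The right is clearly the softest.
- **Tag:** I pushed the right-hand tag down until it stopped. The force rose to 16.5 N at z ≈ 0.047 m, the height expected for a level tag.
- **Last pictures:** The right tag is flat, the other two are raised and all three pads are back up. The loose things visible stood where they had been, judged by eye and not measured. The gripper was clear of everything, with wrist force near zero.
- **Disagreements:** The top and wrist views differed by about 5 mm on the pad positions, well within the pad size. No check failed.

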